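# Hold the hidden bolt head while the nut is run down

### The job

The nut runner in the grey instrument case is slowly driving the nut on the front of the bracket, but the bolt just turns round with it. Swing the case's lid up and back until it rests open on its stop, reach down into the narrow gap behind the bracket, and grip the hidden hexagonal bolt head firmly between the fingers so that it stops turning. Hold it still for at least two seconds and finish while still holding it, leaving the loose things round the case where they are.

Things in the scene. Friction and masses are not known exactly. Their poses are not given: they have to be found in the camera images.
- case: fixed grey instrument case, 155 deep (its x) x 230 wide (its y) x 85 mm high, walls and floor 4 mm, open-topped under its lid. Origin: centre of its underside; x points to the hinge side (away from the robot at yaw 0), y left, z up. Inside, a fixed dark power block 130 mm wide fills x = +15 to +73 mm up to z = 76 mm.
- lid_hinge (a point): point on the lid's hinge axis, at the middle of the far upper rim of the case (77.5 mm from the case's centre, 85 mm up); the axis runs along the case's y.
- lid (a joint): angle of the lid, rad: 0 shut, 1.75 wide open on its stop (leaning a little back past upright). The lid is 155 x 230 x 5 mm, 0.25 kg, lightly damped; let go before upright (1.57) it falls shut, beyond that it falls open on to its stop and stays.
- lid_bar (a point): middle of the cross bar of the lid's steel bow handle: 10 mm thick, round, 110 mm free between its legs, along the case's y, 40 mm before the lid's front edge in the lid's plane: 35 mm clear between bar and case front (open the gripper to about 50 mm). 195 mm from the hinge axis, 2.5 mm above it when shut; circles about lid_hinge and can turn in the fingers; 277 mm high when open.
- bracket: fixed aluminium bracket in the case: upright plate 5 mm thick, 70 mm wide, top at z = 76 mm, with nut runner (black box, grey barrel) and nut on its front. Has the case's yaw; its origin is the case's origin shifted along the case's y by up to 30 mm. Rear face at x = -35 mm; the gap behind it is 50 mm wide, to the power block at x = +15 mm.
- bolt_head (a point): steel hexagonal bolt head behind the bracket, 20 mm across flats, 20 mm long along its axis (the case's x). Origin: its centre, 50 mm above the work surface, 18 mm behind the bracket's rear face, 32 mm before the power block. Open from above once the lid is; fingers close along the case's y (over 55 mm free each side, 43 mm below). Its frame turns about its x.
- bolt (a joint): turning angle of the bolt about its axis, rad. Unheld it turns on at about 0.16 rad/s under a steady 0.08 N m; held by the flats or edges between two fingers at 20 N or more it stands still.
- plastic_bottle: bystander: loose white plastic bottle, 50 mm wide, 113 mm high; origin under its centre.
- lab_spanner: bystander: loose steel spanner lying flat, 156 mm long; origin under its centre.
- glass_beaker: bystander: loose empty glass beaker, 53 mm wide, 70 mm high; origin under its centre.
- tape_roll: bystander: loose white roll of tape lying flat, 45 mm across, 13 mm high; origin under its centre.

How it is judged:
By the outcome, as a careful person would: the job done as asked, in the order asked, and still so for the second after the job is handed in, while the arm keeps its last pose, push and grip.
It also fails if it takes over 56 s, if anything falls off the work surface, if the arm or the gripper's body presses on something with over 40 N, if the wrist force passes 120 N, or if a joint passes its speed limit or range.

### The arm

A 6-joint arm with a two-finger parallel gripper is mounted at the origin on a cart in front of the work surface, level with it; the furniture and walls round the work are solid. World frame = base frame: x ahead of the robot, y to its left, z up, the work surface at z = 0. Lengths are in mm, angles in degrees, forces in N, time in s.
With the tool pointing down it reaches from about 350 to 975 mm from the base axis. Payload 7.1 kg.
Tool frame: the origin (TCP) lies at the very end of the fingers, on their centre line; the grasp point (between the pads) lies 19 mm behind it; z points along the fingers, y is the line along which they close (so a half turn about z gives the same grasp; the last joint's range is limited). The gripper opens to 88 mm and grips with 3 to 60 N. Pads are 20 mm wide; open, the fingers measure 115 mm over their backs; the gripper's body (75 mm by 178 mm) begins 61 mm behind the grasp point.
Start: joints at [-72.938, 24.242, 93.386, -0, 62.372, -1.089], TCP at [194.722, -593.875, 184.075] pointing down, gripper open.
Joint ranges: [-172.04, 172.04], [-51.8, 120.97], [4.93, 147.93], [-75.15, 255.16], [6.16, 154.13], [-145.62, 145.62]. Speed limits (degrees/s): [136.94, 136.94, 172.46, 180, 180, 180].

### API

Orientations are given as a 3x3 rotation matrix whose columns are the frame's x, y, z axes.
In Python, from cell import robot gives the robot as it stands.
- The arm moves only by the tool step_arm, never from a script. Its argument "moves" is text: rows parted by semicolons, each of 4 numbers parted by spaces: the shift along the tool's x, y, z in mm, then the turn about the tool's z in degrees. In form: tx ty tz spin; .... A call has 1 to 5 rows; each row is the pose to reach, as a shift and turn from the pose commanded when the call began, along the tool's axes at that moment; what a row does not reach only later rows make up. A row lasts 1/12 s, in which the tool goes at most 41.7 mm and 7.16 degrees, less where a joint would pass 70% of its speed; a pose out of reach is approached as far as the arm can. A call with a gripper value outside its range is refused whole. "jaw" is the finger opening in mm, from 0 to 87.8, set as the call begins (left out, the last holds). The fingers move at their own pace and stop on an object; "force" is the grip in N (left out, the last holds). Time passes only in rows, so rows that repeat a pose let the fingers close. It gives the time, the measured TCP pose, the force, the opening and the grip force at its end, in the units of the state.
- robot.read_state(): the state, without advancing time (a new reading comes with each control period).
- robot.get_image(name): name is "side" or "top"; returns the picture (400x640x3 uint8, red, green, blue); there is no depth.
- robot.get_calibration(name): a dict with "mtx" (3x3 intrinsics, pixels), "rvec" (rotation vector, rad) and "tvec" (3), from world to camera coordinates, as OpenCV has them. Camera axes: x right, y down, z forward; pixel columns grow to the right and rows downward; lengths in mm; the calibration is good to about 2 mm. A picture is of the moment at which its call begins. get_calibration takes no time and is no camera call.
- robot.close_job(): hands the job in; it is judged then, once.
Trained networks look in the newest picture that a camera, given by its name, has taken for a name from the list of things; names that differ only in an ending like _2 or _b are one class to them, and where a whole thing is asked for, a point or a joint stands for the part that bears it (a point fixed in the world has none). Each returns a list of dicts, best first, with "score" (0 to 1); they miss things now and then, are a little off and sometimes report something else, mostly with a low value. They report only what shows in the picture. A call takes as long as a camera call.
- robot.find_in(camera, label): "point" ([column, row] in pixels, amid what is visible of it).
The state is a dict: "clock": time; "joint_positions": joint angles; "joint_vel": joint speeds; "effort": joint torques, N m; "ee_pos": TCP position; "tool_rot": TCP orientation; "wrist_force": force on the tool from outside, world axes, zero at the start; "ft_torque": the same for the moment, N m; "finger_gap": opening from 0.0 (shut) to 1.0 (fully open); "grip_force": force on a finger pad.
Only numpy, scipy, OpenCV 4.12 (cv2) and the standard library are available. Lean on these libraries where they do the work, as an engineer would, in place of code of your own. Each camera call takes 0.05 s, during which the arm holds its last target. There are 200 camera calls.

## Working session

There is one attempt and no reset: what is moved stays moved. The work goes in short steps, Python scripts to look and compute and a tool call to move; the robot and the scene stay as the last step left them, time stands still between calls to the robot, and variables do not carry over. Pictures are saved under pics/ and viewed, at most 10 in all, crops included, and the job is handed in when it is done.

Besides the shell and the picture viewer there is one more tool, called after "Call:" by a JSON object that holds its "op" and its "data", one argument or row to a line. step_arm: Moves the arm, as the interface text tells. Its arguments: {"type":"object","properties":{"moves":{"type":"string"},"jaw":{"type":"number"},"force":{"type":"number"}},"required":["moves"]}

```bash
mkdir -p pics; ls; cat > h.py <<'E'
import numpy as np, cv2
from cell import robot
def cal(n):
    c=robot.get_calibration(n); R=cv2.Rodrigues(np.array(c["rvec"],float))[0]
    return np.array(c["mtx"],float),R,np.array(c["tvec"],float).ravel()
def proj(n,P):
    K,R,t=cal(n); p=(R@np.atleast_2d(P).T).T+t; q=(K@p.T).T; return q[:,:2]/q[:,2:]
def onz(n,uv,z):
    K,R,t=cal(n); d=R.T@np.linalg.inv(K)@np.array([*uv,1.]); c=-R.T@t; return c+d*(z-c[2])/d[2]
E
python3 - <<'E'
from h import *
for n in("side","top"):
    im=robot.get_image(n); cv2.imwrite(f"pics/{n}0.png",im[:,:,::-1])
    K,R,t=cal(n); print(n,(-R.T@t).round())
    for l in("case","lid_bar","lid","plastic_bottle","lab_spanner","glass_beaker","tape_roll","lid_hinge","bracket"):
        try:
            for r in robot.find_in(n,l)[:2]: print(l,r, onz(n,r["point"],85).round())
        except Exception as e: print(l,e)
s=robot.read_state();print(s["clock"],s["ee_pos"],s["tool_rot"],s["wrist_force"])
E
```

```text
pics
side [ 277. -638.  886.]
case {'point': [334.5, 267.4], 'score': 0.59} [554.  42.  85.]
case {'point': [339.3, 277.7], 'score': 0.57} [553.  11.  85.]
lid_bar {'point': [333.9, 263.6], 'score': 0.82} [556.  52.  85.]
lid {'point': [335.9, 263.9], 'score': 0.97} [560.  50.  85.]
lid {'point': [312.3, 169.7], 'score': 0.28} [619. 390.  85.]
plastic_bottle {'point': [311.8, 168.4], 'score': 0.7} [620. 396.  85.]
lab_spanner {'point': [229.8, 199.9], 'score': 0.58} [386. 335.  85.]
tape_roll {'point': [272.3, 180.8], 'score': 0.54} [505. 377.  85.]
lid_hinge {'point': [336.9, 276.5], 'score': 0.87} [550.  16.  85.]
top [530. 255. 971.]
case {'point': [396.5, 212.6], 'score': 0.81} [564.  68.  85.]
lid_bar {'point': [399.8, 216.5], 'score': 0.97} [556.  60.  85.]
lid {'point': [399.2, 213.0], 'score': 0.72} [563.  62.  85.]
lid {'point': [233.9, 178.1], 'score': 0.64} [634. 428.  85.]
plastic_bottle {'point': [232.5, 180.2], 'score': 0.74} [629. 431.  85.]
lab_spanner {'point': [223.4, 284.5], 'score': 0.68} [403. 443.  85.]
glass_beaker {'point': [418.5, 121.6], 'score': 0.56} [771.  18.  85.]
glass_beaker {'point': [397.5, 211.9], 'score': 0.4} [566.  65.  85.]
tape_roll {'point': [223.1, 224.7], 'score': 0.7} [532. 448.  85.]
lid_hinge {'point': [395.2, 213.7], 'score': 0.97} [562.  71.  85.]
1.0 [ 194.71699933 -593.87552947  184.08474629] [[ 9.50231612e-01  3.11544349e-01 -3.40673792e-05]
 [ 3.11544349e-01 -9.50231613e-01 -1.42559200e-05]
 [-3.68132520e-05  2.93292637e-06 -9.99999999e-01]] [-0.06842969 -0.67612077 -0.00407077]
```

View pics/side0.png

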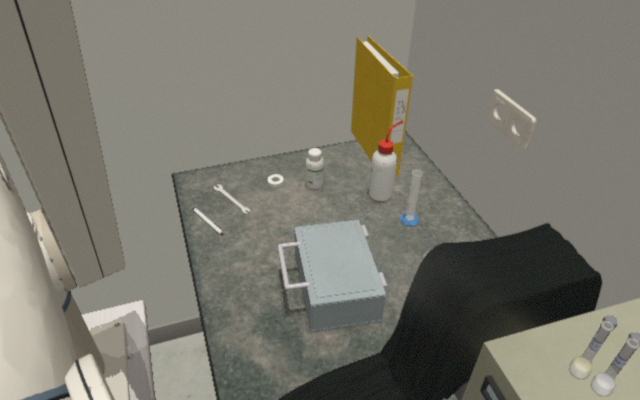

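View pics/top0.png

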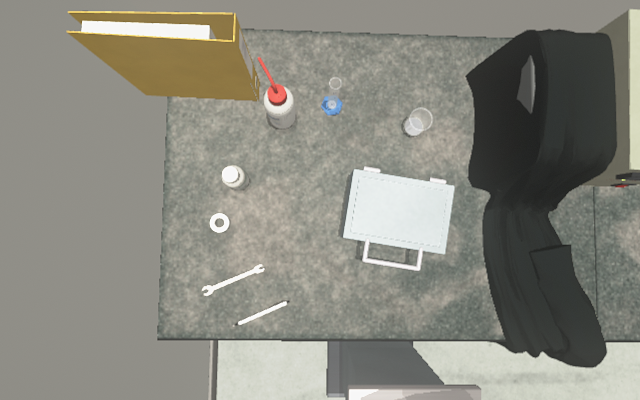

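```bash
cat >> h.py <<'E'
def tri(a,b):
    P=[]
    for n in("side","top"):
        K,R,t=cal(n); P.append(K@np.c_[R,t])
    X=cv2.triangulatePoints(P[0],P[1],np.array(a,float),np.array(b,float)); return (X[:3]/X[3]).ravel()
def casepts(p):
    x,y,a=p; c,s=np.cos(a),np.sin(a); R=np.array([[c,-s,0],[s,c,0],[0,0,1]])
    L=np.array([[77.5,115,90],[77.5,-115,90],[-77.5,-115,90],[-77.5,115,90],[-117.5,55,87.5],[-117.5,-55,87.5]])
    return L@R.T+[x,y,0]
E
python3 - <<'E'
from h import *
from scipy.optimize import least_squares
T=np.array([[356,170],[454,186],[445,253],[345,238],[364.5,263],[419,268]])
S=np.array([[359,222],[383,289],[309,300],[295,228],[281,246],[290,287]])
f=lambda p:np.r_[(proj("top",casepts(p))-T).ravel(),(proj("side",casepts(p))-S).ravel()]
for g in(f,lambda p:f(p)[:12]):
    r=least_squares(g,[565,60,0],loss="soft_l1"); print(r.x,np.degrees(r.x[2]),g(r.x).reshape(-1,2).round(1).tolist())
for a,b in [((430,248),(470,75)),((430,248),(530,31)),((560,228),(610,45)),((600,290),(612,185)),((560,228),(530,31)),((385,350),(485,225))]:
    X=tri(a,b); print(X.round(),proj("side",X).round(),proj("top",X).round())
for n in("side","top"):
    print(n,[proj(n,q).round().tolist() for q in ([194,-594,184],[0,0,0],[300,-300,0],[300,-300,300])])
E
```

```text
[ 5.66431994e+02  6.14035667e+01 -1.48195664e-01] -8.490986105817825 [[-1.9, -1.5], [1.5, -0.3], [0.7, 1.8], [-2.1, -0.1], [2.4, -2.6], [-2.9, 0.4], [-0.2, -3.0], [2.9, 4.9], [1.6, 4.6], [-1.1, -1.3], [-1.0, 1.7], [-3.5, -1.8]]
[ 5.65799643e+02  6.07147508e+01 -1.34995589e-01] -7.73467748234381 [[-2.2, -0.6], [1.5, -0.7], [1.6, 1.5], [-1.4, 0.9], [3.4, -1.9], [-1.9, 0.5]]
[776. -44. 183.] [[454. 238.]] [[462. 107.]]
[ 768. -110.  290.] [[480. 221.]] [[521.  95.]]
[ 827. -221.  356.] [[562. 227.]] [[609.  47.]]
[ 735. -323.  330.] [[550. 302.]] [[658. 110.]]
[ 912. -149.  260.] [[556. 230.]] [[532.  25.]]
[ 567. -157.   51.] [[376. 351.]] [[489. 213.]]
side [[[211.0, 767.0]], [[69.0, 381.0]], [[260.0, 486.0]], [[244.0, 391.0]]]
top [[[738.0, 403.0]], [[417.0, 455.0]], [[539.0, 325.0]], [[640.0, 369.0]]]
```

```bash
python3 - <<'E'
from h import *
a=cv2.imread("pics/top0.png")[150:290,330:470]; b=cv2.imread("pics/side0.png")[200:340,260:400]
cv2.imwrite("pics/z.png",cv2.resize(np.hstack([a[:,:],b]),None,fx=2.857,fy=4,interpolation=cv2.INTER_CUBIC))
E
```

```text
(no output)
```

View pics/z.png

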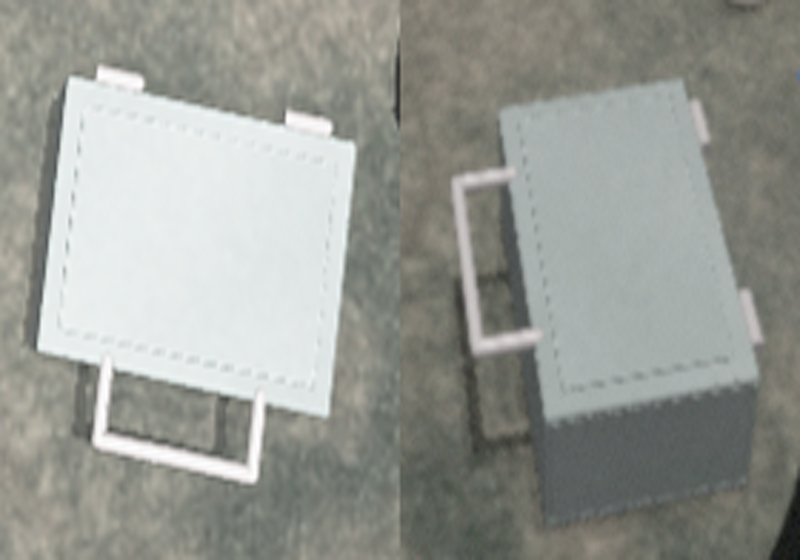

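Call:
{"op": "step_arm", "data": {
  "moves": "0 0 -41 0; 0 0 -82 0; 0 0 -123 0; 0 0 -164 0; 0 0 -205 0",
  "jaw": 50,
  "force": 30
}}

```text
clock: 1.42
ee_pos: [194.6, -593.5, 391.2]
tool_rot: [[0.95, 0.312, 0.0], [0.312, -0.95, -0.0], [-0.0, 0.0, -1.0]]
wrist_force: [0.3, -0.1, -0.4]
finger_gap: 0.662
grip_force: 0.0
```

```bash
sed -i 's/117.5,55,/117.5,60,/;s/117.5,-55,/117.5,-60,/' h.py
cat >> h.py <<'E'
def delta(target):
    s=robot.read_state(); return np.array(s["tool_rot"]).T@(np.array(target)-s["ee_pos"])
E
python3 - <<'E'
from h import *
from scipy.optimize import least_squares
T=np.array([[353.8,169.3],[454.6,185.5],[445.5,253.75],[343.3,237.5],[365,260.5],[418.2,268.3]])
S=np.array([[359.4,220.5],[385.3,294.5],[310.8,305],[295.7,228],[280,245.5],[287,287]])
f=lambda p:np.r_[(proj("top",casepts(p))-T).ravel(),(proj("side",casepts(p))-S).ravel()]
for g in(f,lambda p:f(p)[:12],lambda p:f(p)[12:]):
    r=least_squares(g,[565,60,0],loss="soft_l1"); print(r.x,np.degrees(r.x[2]),g(r.x).reshape(-1,2).round(1).tolist())
E
```

```text
[ 5.66839788e+02  6.10846095e+01 -1.48927643e-01] -8.532925401699206 [[0.5, -1.0], [1.1, 0.1], [0.3, 0.9], [-0.3, 0.1], [-0.2, -0.7], [0.2, 0.3], [-0.4, -1.4], [0.8, -0.5], [-0.0, -0.3], [-1.6, -1.3], [-0.1, 0.7], [0.1, 0.1]]
[ 5.66771105e+02  6.20114453e+01 -1.40221879e-01] -8.03412186806009 [[-0.3, -0.6], [0.5, -0.4], [0.3, 0.5], [-0.4, 0.7], [-0.2, -0.4], [0.3, 0.2]]
[ 5.66856031e+02  5.97434395e+01 -1.59348616e-01] -9.130003143082359 [[0.4, -0.9], [0.6, 0.4], [-0.5, -0.0], [-0.9, -1.2], [0.3, 0.6], [-0.1, 0.2]]
```

Call:
{"op": "step_arm", "data": {
  "moves": "450 -560 0 0;450 -560 0 0;450 -560 0 0;450 -560 0 0;450 -560 0 0",
  "jaw": 44
}}

```text
clock: 1.83
ee_pos: [268.3, -397.1, 389.1]
tool_rot: [[0.95, 0.311, 0.0], [0.311, -0.95, -0.0], [0.0, 0.0, -1.0]]
wrist_force: [0.8, 0.5, 0.4]
finger_gap: 0.499
grip_force: 0.0
```

Call:
{"op": "step_arm", "data": {
  "moves": "320 -398 0 0;320 -398 0 0;320 -398 0 0;320 -398 0 0;320 -398 0 0"
}}

```text
clock: 2.25
ee_pos: [341.6, -202.0, 389.4]
tool_rot: [[0.95, 0.311, 0.001], [0.311, -0.95, -0.0], [0.001, 0.001, -1.0]]
wrist_force: [0.8, -0.5, 1.2]
finger_gap: 0.499
grip_force: 0.0
```

Call:
{"op": "step_arm", "data": {
  "moves": "188 -234 0 -63;188 -234 0 -63;188 -234 0 -63;188 -234 0 -63;188 -234 0 -63"
}}

```text
clock: 2.67
ee_pos: [415.1, -6.9, 389.5]
tool_rot: [[0.583, 0.812, 0.001], [0.812, -0.583, -0.0], [0.001, 0.001, -1.0]]
wrist_force: [0.1, -0.9, 0.5]
finger_gap: 0.505
grip_force: 0.0
```

```bash
python3 - <<'E'
from h import *
s=robot.read_state();R=np.array(s["tool_rot"]);print(s["ee_pos"],delta([447.6,78.7,200]),np.degrees(np.arctan2(R[1,1],R[0,1])),s["joint_positions"])
E
```

```text
[415.12835777  -6.85382135 389.5312252 ] [ 88.31458763 -23.73695203 189.56012224] -35.679875586739115 [-2.58403382e+00 -5.87436163e+00  1.02722789e+02 -5.12981365e-03
  8.30778400e+01  3.30964365e+01]
```

Call:
{"op": "step_arm", "data": {
  "moves": "88 -24 189 -27.3;88 -24 189 -27.3;88 -24 189 -27.3;88 -24 189 -27.3;88 -24 189 -27.3"
}}

```text
clock: 3.08
ee_pos: [447.2, 76.7, 200.2]
tool_rot: [[0.146, 0.989, 0.001], [0.989, -0.146, 0.0], [0.0, 0.001, -1.0]]
wrist_force: [-0.4, 0.5, 0.3]
finger_gap: 0.502
grip_force: 0.0
```

```bash
python3 - <<'E'
from h import *
im=robot.get_image("side"); cv2.imwrite("pics/s1.png",im[:,:,::-1])
s=robot.read_state();R=np.array(s["tool_rot"]);print(s["ee_pos"],delta([447.6,78.7,68.5]),np.degrees(np.arctan2(R[1,1],R[0,1])),s["joint_positions"])
E
```

```text
[443.94120922  77.93661759 193.41145491] [  1.50549675   4.60424343 124.8734379 ] -8.643108791805846 [8.39793976e+00 8.92505326e+00 1.13753198e+02 7.08389479e-02
 5.78320171e+01 1.70026600e+01]
```

View pics/s1.png

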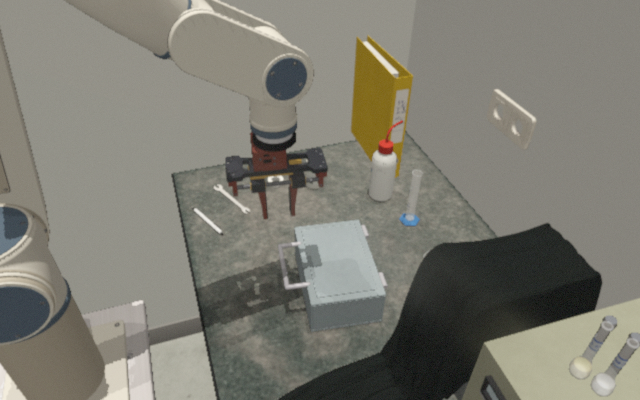

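Call:
{"op": "step_arm", "data": {
  "moves": "0 0 30 0;0 0 60 0;0 0 85 0;0 0 85 0;0 0 85 0"
}}

```text
clock: 3.55
ee_pos: [446.6, 75.4, 116.4]
tool_rot: [[0.152, 0.988, -0.002], [0.988, -0.152, -0.0], [-0.001, -0.002, -1.0]]
wrist_force: [0.8, 0.0, 0.8]
finger_gap: 0.501
grip_force: 0.0
```

```bash
python3 - <<'E'
from h import *
s=robot.read_state();R=np.array(s["tool_rot"]);print(s["ee_pos"],delta([447.6,78.7,68.5]),np.degrees(np.arctan2(R[1,1],R[0,1])),s["wrist_force"])
E
```

```text
[446.55770258  75.37235041 116.44811742] [ 3.4833386   0.63229407 47.94421921] -8.758381704496955 [0.83124006 0.01167456 0.80002788]
```

Call:
{"op": "step_arm", "data": {
  "moves": "3 0 25 0;3 0 40 0;3 0 47 0;3 0 47 0;3 0 47 0"
}}

```text
clock: 3.97
ee_pos: [448.6, 78.6, 70.8]
tool_rot: [[0.152, 0.988, 0.002], [0.988, -0.152, 0.0], [0.0, 0.002, -1.0]]
wrist_force: [-0.2, 0.8, 0.3]
finger_gap: 0.501
grip_force: 0.0
```

Call:
{"op": "step_arm", "data": {
  "moves": "0 0 0 0;0 0 0 0;0 0 0 0;0 0 0 0;0 0 0 0",
  "jaw": 0,
  "force": 15
}}

```text
clock: 4.38
ee_pos: [447.8, 78.7, 69.8]
tool_rot: [[0.152, 0.988, 0.001], [0.988, -0.152, 0.0], [0.0, 0.001, -1.0]]
wrist_force: [1.2, 0.5, 0.2]
finger_gap: 0.157
grip_force: 0.0
```

```bash
python3 - <<'E'
from h import *
im=robot.get_image("side"); a=im[190:330,230:400]
im=robot.get_image("top"); b=im[150:290,310:480]
cv2.imwrite("pics/g1.png",cv2.resize(np.hstack([a,b]),None,fx=2.35,fy=2.8)[:,:,::-1])
s=robot.read_state();print(s["clock"],s["ee_pos"],s["wrist_force"],s["finger_gap"]*87.8,s["grip_force"])
E
```

```text
4.4833 [447.59771691  78.64599381  69.54889131] [-0.60949309 -0.30776857  0.33158949] 6.043942263965908 0.0
```

View pics/g1.png

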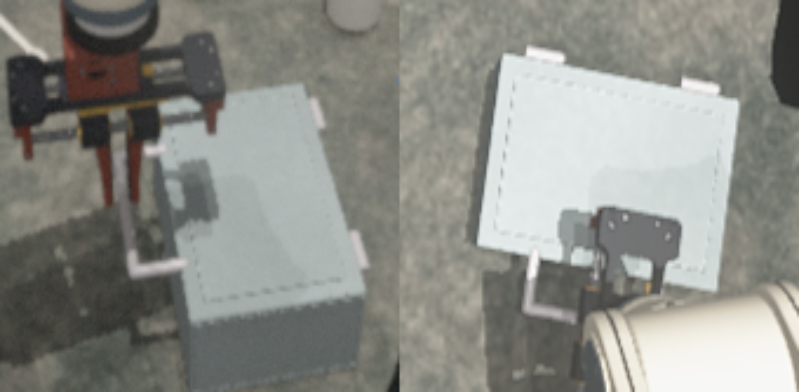

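Call:
{"op": "step_arm", "data": {
  "moves": "0 0 0 0;0 0 0 0;0 0 0 0"
}}

```text
clock: 4.73
ee_pos: [447.5, 78.6, 69.4]
tool_rot: [[0.152, 0.988, -0.0], [0.988, -0.152, 0.0], [-0.0, -0.0, -1.0]]
wrist_force: [-0.2, -0.1, 0.1]
finger_gap: 0.004
grip_force: 0.0
```

```bash
python3 - <<'E'
from h import *
s=robot.read_state();p=s["ee_pos"]
im=robot.get_image("side"); a=im[200:320,240:380].copy()
a=cv2.resize(a,None,fx=5.7,fy=5,interpolation=cv2.INTER_CUBIC)[:,:,::-1]
cv2.imwrite("pics/g2.png",a)
for q in([450.6,78.3,87.5],p,p+[0,0,19],[459.5,137.6,87.5],[441.7,19,87.5]): 
    u=proj("side",q)[0]; print(q,u.round(1),((u-[240,200])*[5.7,5]).round())
E
```

```text
[450.6, 78.3, 87.5] [283.4 265.9] [247. 329.]
[447.53394341  78.63725947  69.39823386] [282.3 271.8] [241. 359.]
[447.53394341  78.63725947  88.39823386] [281.9 265.8] [239. 329.]
[459.5, 137.6, 87.5] [279.9 246.2] [228. 231.]
[441.7, 19, 87.5] [287.1 287.2] [268. 436.]
```

View pics/g2.png

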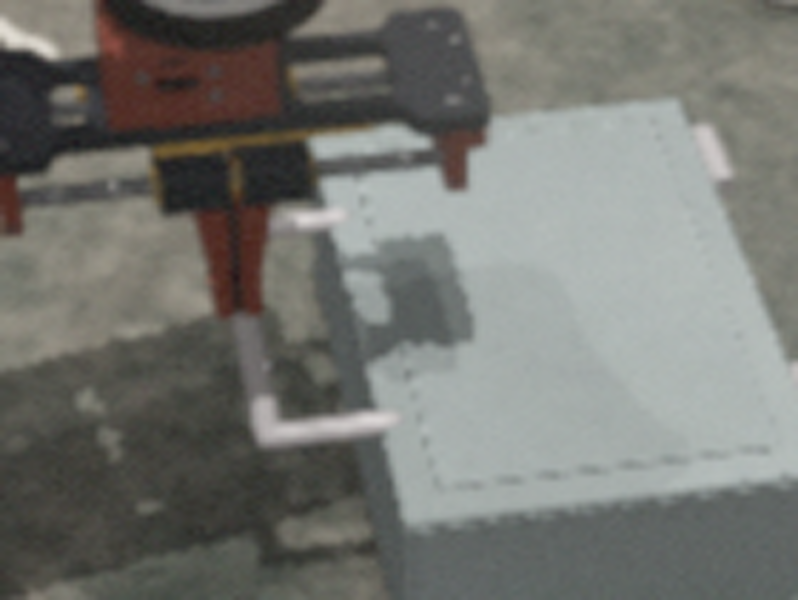

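```bash
python3 - <<'E'
from h import *
for p in([445.5,77.3,196],[445.5,77.3,215],[445.5,77.3,224]):
    d=np.array([.988,-.15,0])*28
    print(p,proj("side",np.array([p,p-d,p+d])).round(1).tolist())
b=robot.get_image("top");cv2.imwrite("pics/t2.png",cv2.resize(b[180:300,340:480],None,fx=5,fy=5,interpolation=cv2.INTER_CUBIC)[:,:,::-1])
s=robot.read_state();print(s["ee_pos"],s["tool_rot"],s["joint_positions"])
E
```

```text
[445.5, 77.3, 196] [[279.1, 229.8], [265.1, 231.4], [293.0, 228.2]]
[445.5, 77.3, 215] [[278.7, 222.8], [264.5, 224.4], [292.7, 221.2]]
[445.5, 77.3, 224] [[278.5, 219.4], [264.2, 221.0], [292.6, 217.8]]
[447.553826    78.62672506  69.40711857] [[ 1.51945358e-01  9.88388888e-01 -1.17991155e-04]
 [ 9.88388895e-01 -1.51945361e-01 -1.69028978e-05]
 [-3.46348449e-05 -1.14052830e-04 -9.99999993e-01]] [8.46344540e+00 2.09206200e+01 1.18956096e+02 5.75089591e-05
 4.01301137e+01 1.72030813e+01]
```

View pics/t2.png

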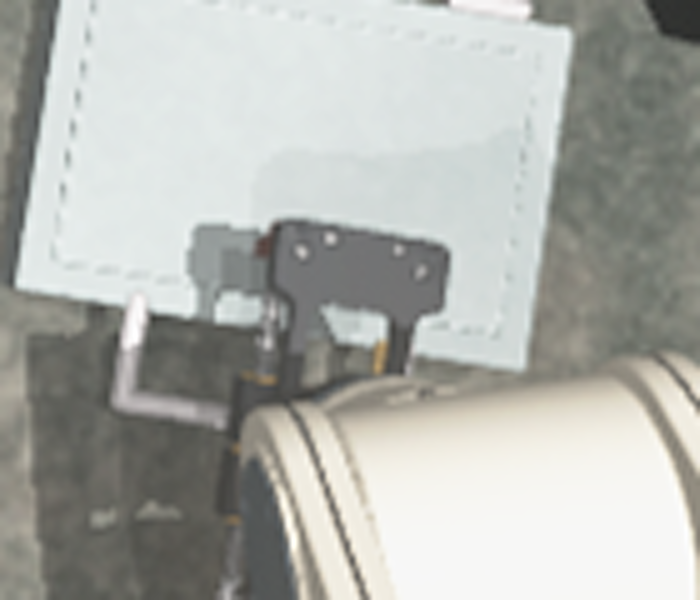

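Call:
{"op": "step_arm", "data": {
  "moves": "0 0 2 0;0 0 4 0;0 0 5 0;0 0 6 0;0 0 6 0"
}}

```text
clock: 5.25
ee_pos: [447.4, 78.6, 63.2]
tool_rot: [[0.152, 0.988, -0.0], [0.988, -0.152, -0.0], [-0.0, -0.0, -1.0]]
wrist_force: [0.6, -0.2, 0.2]
finger_gap: 0.004
grip_force: 0.0
```

Call:
{"op": "step_arm", "data": {
  "moves": "0 0 1.5 0;0 0 3 0;0 0 4 0;0 0 4 0"
}}

```text
clock: 5.58
ee_pos: [447.4, 78.6, 59.2]
tool_rot: [[0.152, 0.988, -0.0], [0.988, -0.152, -0.0], [-0.0, -0.0, -1.0]]
wrist_force: [-1.0, 0.0, 0.5]
finger_gap: 0.003
grip_force: 0.0
```

Call:
{"op": "step_arm", "data": {
  "moves": "0 0 1.5 0;0 0 3 0;0 0 4 0;0 0 5 0;0 0 5 0"
}}

```text
clock: 6.0
ee_pos: [447.4, 78.6, 54.2]
tool_rot: [[0.152, 0.988, -0.0], [0.988, -0.152, -0.0], [-0.0, -0.0, -1.0]]
wrist_force: [0.5, 0.1, -0.1]
finger_gap: 0.007
grip_force: 0.0
```

Call:
{"op": "step_arm", "data": {
  "moves": "0 0 1.5 0;0 0 3 0;0 0 4 0;0 0 5 0;0 0 5 0"
}}

```text
clock: 6.42
ee_pos: [447.8, 78.8, 52.7]
tool_rot: [[0.152, 0.988, 0.0], [0.988, -0.152, 0.0], [0.0, 0.0, -1.0]]
wrist_force: [-14.4, -2.1, 53.1]
finger_gap: 0.004
grip_force: 21.6
```

```bash
python3 - <<'E'
from h import *
im=robot.get_image("side"); a=im[200:320,240:380].copy()
a=cv2.resize(a,None,fx=5,fy=5,interpolation=cv2.INTER_CUBIC)[:,:,::-1]
cv2.imwrite("pics/g3.png",a)
s=robot.read_state();p=s["ee_pos"];print(p,s["wrist_force"],(proj("side",p)[0]-[240,200])*5)
E
```

```text
[447.73270112  78.74215893  52.68830805] [-15.20443599  -1.24787269  51.47415965] [213.11102602 384.40361783]
```

View pics/g3.png

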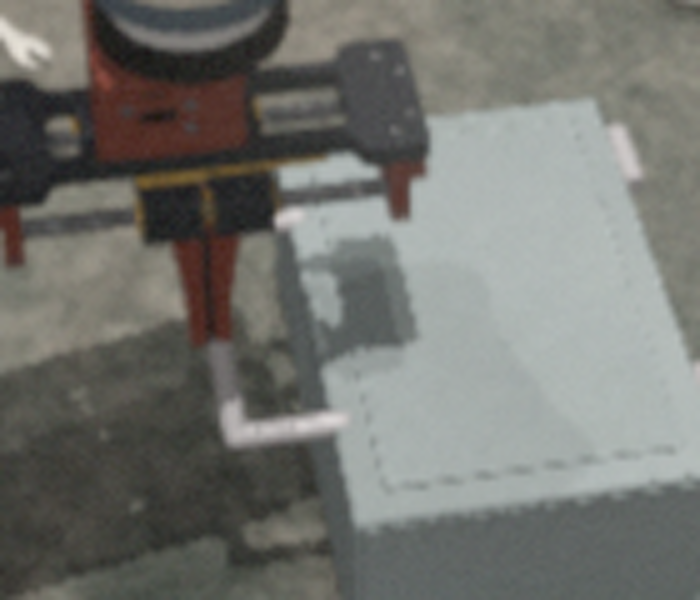

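Call:
{"op": "step_arm", "data": {
  "moves": "0 0 -10 0;0 0 -10 0;0 0 -10 0;0 0 -10 0;0 0 -10 0",
  "jaw": 44
}}

```text
clock: 6.88
ee_pos: [447.2, 78.6, 59.0]
tool_rot: [[0.152, 0.988, -0.001], [0.988, -0.152, -0.0], [-0.0, -0.001, -1.0]]
wrist_force: [-0.1, -0.3, 0.4]
finger_gap: 0.344
grip_force: 0.0
```

Call:
{"op": "step_arm", "data": {
  "moves": "0 0 8 0;0 0 16 0;0 0 24 0;0 0 30 0;0 0 30 0"
}}

```text
clock: 7.3
ee_pos: [446.3, 78.4, 27.7]
tool_rot: [[0.152, 0.988, -0.003], [0.988, -0.152, -0.0], [-0.001, -0.003, -1.0]]
wrist_force: [-0.4, 0.2, -0.1]
finger_gap: 0.501
grip_force: 0.0
```

Call:
{"op": "step_arm", "data": {
  "moves": "0 0 0 0;0 0 0 0;0 0 0 0;0 0 0 0;0 0 0 0",
  "jaw": 0,
  "force": 15
}}

```text
clock: 7.72
ee_pos: [449.2, 78.7, 30.0]
tool_rot: [[0.152, 0.988, 0.003], [0.988, -0.152, 0.0], [0.001, 0.003, -1.0]]
wrist_force: [9.3, -6.4, -1.5]
finger_gap: 0.163
grip_force: 5.3
```

Call:
{"op": "step_arm", "data": {
  "moves": "0 0 0 0;0 0 0 0;0 0 0 0"
}}

```text
clock: 7.97
ee_pos: [451.7, 78.4, 30.6]
tool_rot: [[0.151, 0.988, 0.008], [0.988, -0.151, -0.0], [0.001, 0.008, -1.0]]
wrist_force: [8.1, -6.3, -0.8]
finger_gap: 0.107
grip_force: 15.0
```

```bash
python3 - <<'E'
import numpy as np
P=lambda d:np.array([195*(1-np.cos(np.radians(d)))-2.5*np.sin(np.radians(d)),-(195*np.sin(np.radians(d))+2.5*(np.cos(np.radians(d))-1))])
for s in range(0,100,20): print(";".join("0 %.0f %.0f 0"%tuple(P(s+k)-P(s)) for k in(4,8,12,16,20)))
E
```

```text
0 0 -14 0;0 2 -27 0;0 4 -40 0;0 7 -54 0;0 11 -67 0
0 5 -13 0;0 11 -25 0;0 17 -36 0;0 25 -48 0;0 33 -58 0
0 9 -10 0;0 19 -19 0;0 29 -28 0;0 40 -36 0;0 51 -43 0
0 12 -6 0;0 24 -12 0;0 37 -16 0;0 50 -20 0;0 63 -22 0
0 13 -2 0;0 27 -2 0;0 41 -2 0;0 54 -1 0;0 68 1 0
```

Call:
{"op": "step_arm", "data": {
  "moves": "0 3 -14 0;0 5 -27 0;0 7 -40 0;0 10 -54 0;0 14 -67 0"
}}

```text
clock: 8.38
ee_pos: [465.4, 76.2, 98.2]
tool_rot: [[0.151, 0.988, 0.008], [0.989, -0.151, -0.0], [0.001, 0.008, -1.0]]
wrist_force: [14.7, -5.7, -9.2]
finger_gap: 0.11
grip_force: 15.0
```

Call:
{"op": "step_arm", "data": {
  "moves": "0 5 -13 0;0 11 -25 0;0 17 -36 0;0 25 -48 0;0 33 -58 0"
}}

```text
clock: 8.8
ee_pos: [501.4, 70.9, 156.2]
tool_rot: [[0.152, 0.988, 0.014], [0.988, -0.152, -0.0], [0.002, 0.014, -1.0]]
wrist_force: [24.6, -4.8, -24.5]
finger_gap: 0.111
grip_force: 15.0
```

Call:
{"op": "step_arm", "data": {
  "moves": "0 12 -8 0;0 23 -16 0;0 34 -25 0;0 45 -33 0;0 56 -40 0"
}}

```text
clock: 9.22
ee_pos: [548.8, 63.2, 195.3]
tool_rot: [[0.152, 0.988, -0.001], [0.988, -0.152, 0.0], [0.0, -0.001, -1.0]]
wrist_force: [0.3, 0.2, 0.5]
finger_gap: 0.104
grip_force: 15.0
```

Call:
{"op": "step_arm", "data": {
  "moves": "0 12 -6 0;0 24 -12 0;0 37 -16 0;0 50 -20 0;0 63 -22 0"
}}

```text
clock: 9.63
ee_pos: [612.1, 53.5, 217.6]
tool_rot: [[0.152, 0.988, 0.0], [0.988, -0.152, 0.0], [0.0, 0.0, -1.0]]
wrist_force: [-1.3, 1.6, 3.3]
finger_gap: 0.108
grip_force: 15.0
```

Call:
{"op": "step_arm", "data": {
  "moves": "0 13 -2 0;0 27 -2 0;0 41 -2 0;0 54 -1 0;0 66 2 0"
}}

```text
clock: 10.05
ee_pos: [678.4, 43.4, 215.9]
tool_rot: [[0.152, 0.988, 0.002], [0.988, -0.152, 0.0], [0.001, 0.002, -1.0]]
wrist_force: [-0.2, -0.2, 6.9]
finger_gap: 0.109
grip_force: 15.0
```

```bash
python3 - <<'E'
from h import *
im=robot.get_image("side"); cv2.imwrite("pics/o1.png",im[:,:,::-1])
s=robot.read_state();print(s["ee_pos"],s["wrist_force"],s["joint_positions"])
E
```

```text
[680.36152308  43.13656277 215.42010718] [ 2.77500065 -0.64687439  9.81034773] [2.62585388e+00 2.71828365e+01 8.42931577e+01 3.78193404e-03
 6.82737058e+01 1.13780385e+01]
```

View pics/o1.png

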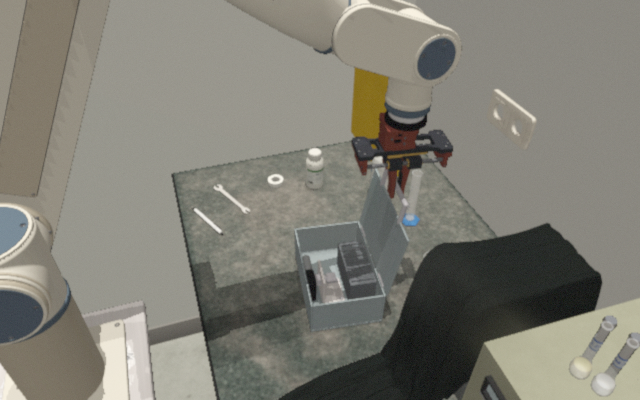

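Call:
{"op": "step_arm", "data": {
  "moves": "0 0 0 0;0 0 0 0;0 0 0 0;0 0 -30 0;0 0 -60 0",
  "jaw": 40
}}

```text
clock: 10.52
ee_pos: [674.6, 43.4, 272.7]
tool_rot: [[0.152, 0.988, -0.006], [0.988, -0.152, -0.0], [-0.001, -0.006, -1.0]]
wrist_force: [1.0, 0.9, 0.6]
finger_gap: 0.436
grip_force: 0.0
```

Call:
{"op": "step_arm", "data": {
  "moves": "0 0 -60 0;0 -40 -60 0;0 -80 -60 0;0 -120 -60 0;0 -140 -60 0"
}}

```text
clock: 10.93
ee_pos: [534.0, 65.1, 334.7]
tool_rot: [[0.151, 0.988, -0.001], [0.988, -0.151, 0.0], [-0.0, -0.001, -1.0]]
wrist_force: [-0.1, 0.0, 1.2]
finger_gap: 0.456
grip_force: 0.0
```

```bash
python3 - <<'E'
from h import *
s=robot.read_state();print(s["clock"],s["ee_pos"],s["wrist_force"])
for n in("side","top"):
    im=robot.get_image(n); cv2.imwrite(f"pics/{n}2.png",im[:,:,::-1])
    for l in("bracket","bolt_head","lid_bar","lid","bolt"):
        for r in robot.find_in(n,l)[:2]: print(n,l,r,onz(n,r["point"],76).round(),onz(n,r["point"],55).round())
for th in (100,95):
    a=np.radians(th);c,sn=np.cos(-.148),np.sin(-.148)
    X=77.5-195*np.cos(a); P=[567+X*c,61+X*sn,85+195*np.sin(a)]
    print(th,P,proj("side",P),proj("top",P))
E
```

```text
10.9333 [534.00508617  65.0581196  334.73449983] [-0.10568559  0.01236669  1.21578536]
side bracket {'point': [324.6, 284.2], 'score': 0.65} [521.  11.  76.] [527.  28.  55.]
side bolt_head {'point': [330.2, 277.3], 'score': 0.69} [539.  25.  76.] [545.  43.  55.]
side lid_bar {'point': [384.3, 227.3], 'score': 0.57} [713. 132.  76.] [725. 152.  55.]
side lid {'point': [386.2, 228.1], 'score': 0.93} [716. 128.  76.] [728. 148.  55.]
top bracket {'point': [392.7, 227.3], 'score': 0.93} [531.  74.  76.] [532.  70.  55.]
top bracket {'point': [416.7, 122.0], 'score': 0.26} [772.  20.  76.] [778.  15.  55.]
top bolt_head {'point': [403.2, 221.5], 'score': 0.7} [545.  51.  76.] [545.  46.  55.]
top lid_bar {'point': [405.2, 160.4], 'score': 0.84} [683.  46.  76.] [687.  41.  55.]
top lid {'point': [404.8, 159.8], 'score': 0.62} [684.  47.  76.] [688.  42.  55.]
top bolt {'point': [401.4, 222.4], 'score': 0.66} [543.  55.  76.] [543.  50.  55.]
100 [np.float64(677.1439892573715), np.float64(44.5786161434874), np.float64(277.0375118373806)] [[395.72856458 185.18547692]] [[432.53706586 145.07027485]]
95 [np.float64(660.4623442283503), np.float64(47.06568509955672), np.float64(279.25796612789037)] [[387.58462986 185.18739158]] [[431.53765902 154.17024498]]
```

```bash
python3 - <<'E'
from h import *
a=cv2.imread("pics/top2.png")[160:270,340:460]; b=cv2.imread("pics/side2.png")[215:325,285:405]
cv2.imwrite("pics/z2.png",cv2.resize(np.hstack([a,b]),None,fx=3.33,fy=5,interpolation=cv2.INTER_CUBIC))
R=lambda P:np.array([[np.cos(.148),np.sin(.148),0],[-np.sin(.148),np.cos(.148),0],[0,0,1]])@P+[567,61,0]
for bb in(-30,-20,-10,0,20):
    for L in([-17,bb,60],[-37.5,bb+35,76],[-37.5,bb-35,76]):
        P=R(np.array(L)); print(bb,L,P.round(), ((proj("top",P)[0]-[340,160])*[3.33,5]).round(),((proj("side",P)[0]-[285,215])*[3.33,5]+[400,0]).round())
E
```

```text
-30 [-17, -30, 60] [546.  34.  60.] [229. 306.] [556. 318.]
-30 [-37.5, 5, 76] [531.  71.  76.] [180. 338.] [515. 240.]
-30 [-37.5, -65, 76] [520.   2.  76.] [282. 364.] [536. 362.]
-20 [-17, -20, 60] [547.  44.  60.] [215. 303.] [553. 301.]
-20 [-37.5, 15, 76] [532.  81.  76.] [165. 335.] [513. 224.]
-20 [-37.5, -55, 76] [522.  12.  76.] [267. 360.] [533. 344.]
-10 [-17, -10, 60] [549.  54.  60.] [201. 299.] [550. 284.]
-10 [-37.5, 25, 76] [534.  91.  76.] [150. 331.] [510. 208.]
-10 [-37.5, -45, 76] [523.  22.  76.] [252. 357.] [530. 326.]
0 [-17, 0, 60] [550.  64.  60.] [186. 296.] [547. 267.]
0 [-37.5, 35, 76] [535. 101.  76.] [136. 328.] [507. 192.]
0 [-37.5, -35, 76] [525.  32.  76.] [238. 353.] [527. 308.]
20 [-17, 20, 60] [553.  83.  60.] [158. 289.] [541. 235.]
20 [-37.5, 55, 76] [538. 121.  76.] [106. 320.] [502. 160.]
20 [-37.5, -15, 76] [528.  52.  76.] [209. 346.] [521. 274.]
```

View pics/z2.png

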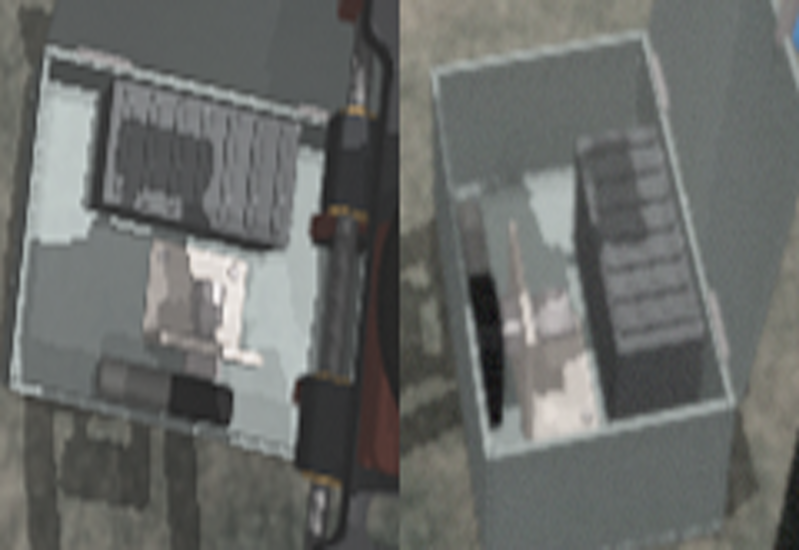

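Call:
{"op": "step_arm", "data": {
  "moves": "-17 19 0 -90;-17 19 0 -90;-17 19 0 -90;-17 19 0 -90;-17 19 0 -90",
  "jaw": 60
}}

```text
clock: 11.95
ee_pos: [554.9, 44.8, 334.1]
tool_rot: [[-0.46, 0.888, -0.001], [0.888, 0.46, -0.0], [0.0, -0.001, -1.0]]
wrist_force: [-0.1, 0.2, -0.5]
finger_gap: 0.683
grip_force: 0.0
```

Call:
{"op": "step_arm", "data": {
  "moves": "0 0 0 -54;0 0 20 -54;0 0 50 -54;0 0 80 -54;0 0 110 -54"
}}

```text
clock: 12.37
ee_pos: [555.0, 44.9, 223.4]
tool_rot: [[-0.893, 0.45, 0.001], [0.45, 0.893, 0.0], [-0.001, 0.0, -1.0]]
wrist_force: [0.8, 0.5, -0.8]
finger_gap: 0.683
grip_force: 0.0
```

Call:
{"op": "step_arm", "data": {
  "moves": "0 0 20 -18.4;0 0 40 -18.4;0 0 60 -18.4;0 0 75 -18.4;0 0 75 -18.4"
}}

```text
clock: 12.78
ee_pos: [552.6, 44.8, 146.1]
tool_rot: [[-0.988, 0.152, -0.006], [0.152, 0.988, -0.0], [0.006, -0.001, -1.0]]
wrist_force: [-0.2, 0.3, -0.1]
finger_gap: 0.685
grip_force: 0.0
```

```bash
python3 - <<'E'
from h import *
s=robot.read_state();R=np.array(s["tool_rot"]);print(s["ee_pos"],s["wrist_force"],delta([550.5,45.3,-8]),np.degrees(np.arctan2(R[1,1],R[0,1])),s["joint_positions"],s["finger_gap"])
for n in("side","top"):
    robot.get_image(n)
    for l in("bolt_head","lid"): print(n,l,robot.find_in(n,l)[:1])
E
```

```text
[552.56945678  44.76393483 146.13611222] [-0.15597394  0.27346107 -0.07112053] [  1.23430722   0.40843066 154.14545331] 81.27225505248465 [ 3.40165019e+00  2.13026200e+01  1.03866620e+02 -3.42981860e-04
  5.51701575e+01 -7.78702009e+01] 0.6846822040118377
side bolt_head [{'point': [327.6, 277.6], 'score': 0.66}]
side lid []
top bolt_head []
top lid [{'point': [415.2, 158.7], 'score': 0.74}]
```

Call:
{"op": "step_arm", "data": {
  "moves": "4 0 30 0;4 0 60 0;4 0 80 0;4 0 80 0;4 0 80 0"
}}

```text
clock: 13.5
ee_pos: [550.6, 45.6, 69.6]
tool_rot: [[-0.988, 0.152, -0.001], [0.152, 0.988, -0.0], [0.001, -0.0, -1.0]]
wrist_force: [-0.2, 0.1, -0.1]
finger_gap: 0.682
grip_force: 0.0
```

Call:
{"op": "step_arm", "data": {
  "moves": "0 0 0 0;0 0 0 0"
}}

```text
clock: 13.67
ee_pos: [552.3, 45.7, 71.3]
tool_rot: [[-0.988, 0.152, 0.003], [0.152, 0.988, 0.0], [-0.003, 0.001, -1.0]]
wrist_force: [1.1, -0.1, 0.3]
finger_gap: 0.682
grip_force: 0.0
```

```bash
python3 - <<'E'
from h import *
s=robot.read_state();print(s["ee_pos"],s["wrist_force"],delta([550.5,45.3,-8]))
E
```

```text
[552.30380339  45.66009554  71.30278924] [ 1.14224077 -0.13274381  0.32436184] [ 1.97718368 -0.68170111 79.29654334]
```

Descend 79 mm in small steps, watching force.

Call:
{"op": "step_arm", "data": {
  "moves": "1 0 8 0;1 0 16 0;1 0 24 0;1 0 32 0;1 0 40 0"
}}

```text
clock: 14.08
ee_pos: [549.4, 45.7, 28.4]
tool_rot: [[-0.988, 0.152, -0.001], [0.152, 0.988, -0.0], [0.001, -0.0, -1.0]]
wrist_force: [0.3, 0.5, 0.3]
finger_gap: 0.681
grip_force: 0.0
```

Call:
{"op": "step_arm", "data": {
  "moves": "0 0 7 0;0 0 14 0;0 0 20 0;0 0 20 0;0 0 20 0"
}}

```text
clock: 14.5
ee_pos: [549.5, 45.7, 9.0]
tool_rot: [[-0.988, 0.152, -0.001], [0.152, 0.988, -0.0], [0.001, -0.0, -1.0]]
wrist_force: [-0.2, -1.1, 1.0]
finger_gap: 0.686
grip_force: 0.0
```

Call:
{"op": "step_arm", "data": {
  "moves": "0 0 5 0;0 0 10 0;0 0 15 0;0 0 19 0;0 0 19 0"
}}

```text
clock: 14.92
ee_pos: [549.1, 45.7, -10.5]
tool_rot: [[-0.988, 0.152, -0.001], [0.152, 0.988, -0.0], [0.001, -0.0, -1.0]]
wrist_force: [0.9, 0.1, 0.2]
finger_gap: 0.683
grip_force: 0.0
```

Call:
{"op": "step_arm", "data": {
  "moves": "0 0 0 0;0 0 0 0;0 0 0 0;0 0 0 0;0 0 0 0",
  "jaw": 0,
  "force": 20
}}

```text
clock: 15.33
ee_pos: [549.9, 45.7, -9.4]
tool_rot: [[-0.988, 0.152, 0.0], [0.152, 0.988, 0.0], [-0.0, 0.0, -1.0]]
wrist_force: [-0.2, -0.5, 0.1]
finger_gap: 0.342
grip_force: 0.0
```

Call:
{"op": "step_arm", "data": {
  "moves": "0 0 0 0;0 0 0 0;0 0 0 0;0 0 0 0;0 0 0 0"
}}

```text
clock: 15.75
ee_pos: [549.7, 44.7, -9.4]
tool_rot: [[-0.988, 0.151, -0.0], [0.151, 0.988, -0.001], [0.0, -0.001, -1.0]]
wrist_force: [0.1, -6.1, 2.0]
finger_gap: 0.235
grip_force: 20.0
```

Call:
{"op": "step_arm", "data": {
  "moves": "0 0 0 0;0 0 0 0;0 0 0 0;0 0 0 0;0 0 0 0"
}}

```text
clock: 16.17
ee_pos: [549.6, 44.7, -9.4]
tool_rot: [[-0.989, 0.151, -0.0], [0.151, 0.989, -0.001], [0.0, -0.001, -1.0]]
wrist_force: [-1.2, -6.2, 1.7]
finger_gap: 0.236
grip_force: 20.0
```

Call:
{"op": "step_arm", "data": {
  "moves": "0 -1 0 0;0 -1 0 0;0 -1 0 0;0 -1 0 0;0 -1 0 0",
  "force": 45
}}

```text
clock: 16.58
ee_pos: [549.7, 44.7, -9.4]
tool_rot: [[-0.988, 0.151, 0.0], [0.151, 0.988, -0.0], [-0.0, -0.0, -1.0]]
wrist_force: [-1.1, -1.4, 1.9]
finger_gap: 0.224
grip_force: 45.0
```

Call:
{"op": "step_arm", "data": {
  "moves": "0 0 0 0;0 0 0 0;0 0 0 0;0 0 0 0;0 0 0 0"
}}

```text
clock: 17.0
ee_pos: [549.7, 44.7, -9.4]
tool_rot: [[-0.988, 0.152, 0.0], [0.152, 0.988, -0.0], [-0.0, -0.0, -1.0]]
wrist_force: [-0.6, -2.1, 2.8]
finger_gap: 0.222
grip_force: 45.0
```

Call:
{"op": "step_arm", "data": {
  "moves": "0 0 0 0;0 0 0 0;0 0 0 0;0 0 0 0;0 0 0 0"
}}

```text
clock: 17.42
ee_pos: [549.7, 44.7, -9.5]
tool_rot: [[-0.988, 0.152, 0.0], [0.152, 0.988, -0.0], [-0.0, -0.0, -1.0]]
wrist_force: [-0.7, -2.7, 4.5]
finger_gap: 0.225
grip_force: 45.0
```

```bash
python3 - <<'E'
from h import *
s=robot.read_state();print(s["clock"],s["ee_pos"],s["wrist_force"],s["ft_torque"],s["finger_gap"]*87.8,s["grip_force"])
robot.get_image("top")
for l in("lid_bar","lid","plastic_bottle","lab_spanner","glass_beaker","tape_roll"): print(l,robot.find_in("top",l)[:1])
E
```

```text
17.4167 [549.67043471  44.69242927  -9.47695062] [-0.7159479  -2.68092951  4.51819871] [-0.31153273  0.0105298   0.0311596 ] 19.75746067656562 45.002962932921946
lid_bar [{'point': [416.5, 162.9], 'score': 0.85}]
lid [{'point': [417.6, 160.2], 'score': 0.87}]
plastic_bottle [{'point': [233.0, 176.0], 'score': 0.96}]
lab_spanner [{'point': [234.8, 279.6], 'score': 0.85}]
glass_beaker [{'point': [414.5, 121.4], 'score': 0.8}]
tape_roll [{'point': [216.7, 222.1], 'score': 0.59}]
```

Call:
{"op": "step_arm", "data": {
  "moves": "0 0 0 0;0 0 0 0;0 0 0 0;0 0 0 0;0 0 0 0"
}}

```text
clock: 18.18
ee_pos: [549.7, 44.7, -9.5]
tool_rot: [[-0.988, 0.152, 0.0], [0.152, 0.988, -0.0], [-0.0, 0.0, -1.0]]
wrist_force: [-1.0, -3.3, 5.2]
finger_gap: 0.226
grip_force: 45.0
```

Call:
{"op": "step_arm", "data": {
  "moves": "0 0 0 0;0 0 0 0;0 0 0 0;0 0 0 0;0 0 0 0"
}}

```text
clock: 18.6
ee_pos: [549.7, 44.7, -9.5]
tool_rot: [[-0.988, 0.152, 0.0], [0.152, 0.988, -0.0], [-0.0, -0.0, -1.0]]
wrist_force: [-1.2, -3.0, 6.7]
finger_gap: 0.223
grip_force: 45.0
```

Call:
{"op": "step_arm", "data": {
  "moves": "0 0 0 0;0 0 0 0;0 0 0 0;0 0 0 0;0 0 0 0"
}}

```text
clock: 19.02
ee_pos: [549.7, 44.7, -9.5]
tool_rot: [[-0.988, 0.152, 0.0], [0.152, 0.988, -0.0], [-0.0, -0.0, -1.0]]
wrist_force: [-0.7, -2.5, 5.1]
finger_gap: 0.224
grip_force: 45.0
```

Call:
{"op": "step_arm", "data": {
  "moves": "0 0 0 0;0 0 0 0;0 0 0 0;0 0 0 0;0 0 0 0"
}}

```text
clock: 19.43
ee_pos: [549.7, 44.7, -9.5]
tool_rot: [[-0.988, 0.152, 0.0], [0.152, 0.988, -0.0], [-0.0, -0.0, -1.0]]
wrist_force: [-0.3, -1.8, 6.1]
finger_gap: 0.224
grip_force: 45.0
```

Call:
{"op": "step_arm", "data": {
  "moves": "0 0 0 0;0 0 0 0;0 0 0 0;0 0 0 0;0 0 0 0"
}}

```text
clock: 19.85
ee_pos: [549.7, 44.7, -9.5]
tool_rot: [[-0.988, 0.152, 0.0], [0.152, 0.988, -0.0], [-0.0, 0.0, -1.0]]
wrist_force: [-0.2, -2.7, 5.8]
finger_gap: 0.227
grip_force: 45.0
```

```bash
python3 -c "
from cell import robot
s=robot.read_state();print(s['finger_gap'],s['grip_force'],s['wrist_force']);print(robot.close_job())"
```

```text
0.2266898719304526 45.00315045006573 [-0.17830911 -2.74401637  5.79430266]
the job is handed in; nothing more can be done
None
```

I opened the lid past upright to its stop and gripped the bolt head across its flats at 45 N; the finger opening then held steady at about 20 mm for over 3 s, so I take the bolt as stopped (not seen directly), and I handed in at about 20 s still holding it, with the loose things apparently undisturbed.

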